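# Reverse the die bar in the blue holder

## Robot

A 6-joint arm with a two-finger parallel gripper is mounted at the origin on a cart in front of the work surface, level with it; the furniture and walls round the work are solid. World frame = base frame: x ahead of the robot, y to its left, z up, the work surface at z = 0. Lengths are in m, angles in degrees, forces in N, time in s.
With the tool pointing down it reaches from about 0.25 to 0.725 m from the base axis. Payload 9.7 kg.
Tool frame: the origin (TCP) lies at the centre of the arm's flange, where the gripper is bolted on; the fingertips stand 173 mm ahead of it and the grasp point (between the pads) lies 155 mm ahead of it; z points along the fingers, y is the line along which they close (so a half turn about z gives the same grasp; the last joint's range is limited). The gripper opens to 85 mm and grips with 20 to 120 N. Pads are 22 mm wide; open, the fingers measure 114 mm over their backs; the gripper's body (76 mm by 85 mm) begins 54 mm behind the grasp point. The pads swing forward as they close: fully open they stand 13 mm farther back than shut.
Start: joints at [73.052, 4.979, 10.078, 95.1, 0, 90], TCP at [0.16, 0.526, 0.405] pointing down, gripper open.
Joint ranges: [-179.16, 179.16], [-48.56, 103.87], [-65.8, 70.77], [-126.05, 130.52], [-82.76, 87.17], [-180, 180]. Speed limits (degrees/s): [127.2, 127.2, 147.25, 180, 180, 180].

## Interface

Orientations are given as [roll, pitch, yaw] about the fixed x, y, z axes, in that order (R = Rz(yaw) Ry(pitch) Rx(roll)).
In Python, from workcell import monitor, camera, get_calibration, bot gives the robot as it stands.
- The arm moves only by the tool carry_out, never from a script. Its argument "targets" is text: rows parted by semicolons, each of 7 numbers parted by spaces: the shift along the tool's x, y, z in units of 0.04 m (1.0 is 0.04 m), then the turn, a rotation vector about the tool's x, y, z in units of 0.1 rad (1.0 is 0.1 rad), then the opening, from -1 (shut) to 1 (fully open), so that 0 is half open. A call has exactly 8 rows; each row shifts and turns the commanded pose from where the row before left it, along the tool's axes as they then stand; what a row does not reach is not made up. A row lasts 1/12 s, in which the tool goes at most 41.7 mm and 7.16 degrees, less where a joint would pass 70% of its speed; a pose out of reach is approached as far as the arm can. A call with a number of a shift or a turn outside -1 to 1 is refused whole. A call with a gripper value outside its range is refused whole. The fingers move at their own pace and stop on an object; "newtons" is the grip in N (left out, the last holds). Time passes only in rows, so rows that do not move let the fingers close, or fill a call up. It gives the time, the measured TCP pose, the force, the opening and the grip force at its end, in the units of the state.
- monitor.get_obs(): the state, without advancing time (a new reading comes with each control period).
- camera(name): name is "side" or "top"; returns the picture (480x640x3 uint8, red, green, blue); there is no depth.
- get_calibration(name): a dict with "fx", "fy", "cx", "cy" (pixels), "D" ([k1, k2, p1, p2, k3] as OpenCV has them; the pictures are not rectified), "view" (4x4, takes a point from world to camera coordinates). Camera axes: x right, y down, z forward; pixel columns grow to the right and rows downward; lengths in m; the calibration is good to about 2 mm. A picture is of the moment at which its call begins. get_calibration takes no time and is no camera call.
- bot.job_done(): hands the job in; it is judged then, once.
The state is a dict: "time": time; "q": joint angles; "qd": joint speeds; "joint_efforts": joint torques, N m; "ee_pos": TCP position; "tcp_rot": TCP orientation; "wrist_force": force on the tool from outside, world axes, zero at the start; "torque": the same for the moment, N m; "opening": finger opening in m; "grasp_force": force on a finger pad.
Only numpy, scipy, OpenCV 4.12 (cv2) and the standard library are available. Lean on these libraries where they do the work, as an engineer would, in place of code of your own. Each camera call takes 0.05 s, during which the arm holds its last target. There are 200 camera calls.

## Task

The punch die in the blue holder is in the wrong way round. Lift it right out of its slot, turn it end for end and seat it fully home in the blue holder again, with its red end at the yellow stop plate, as in the green holder; then let go. Leave the die in the green holder where it is.

Things in the scene. Friction and masses are not known exactly. Their poses are not given: they have to be found in the camera images.
- die_grip (a point): Die to be reversed, in the blue holder: steel bar 20 wide (x), 120 long (y), 30 mm high, under 0.7 kg, one end painted red; upright dark grip lug on its middle, 16 mm thick (x), 44 mm along y, its top 76 mm above the bar's underside. Point: in the lug's middle, 55 mm above the underside (67 mm above the table when seated); +y to the red end, z up.
- die_red_end (a point): Centre of the red end face of that same die, 60 mm along +y from its middle and 15 mm above its underside.
- blue_holder: Blue die holder, fixed to the table, base 90x176 mm. Open-topped slot along its y: 140 mm long, 28 mm wide at the bottom, cheeks flaring to 44 mm wide at their top, 36 mm above the table; slot floor 12 mm above the table. Origin: on the table under the slot's middle, z up, +y to the end with the yellow stop plate (60 mm wide, 66 mm high); other end wall 31 mm high.
- other_die_grip (a point): Grip lug of the other die, same shape, point and axes, which sits the right way round in a green holder of the same shape and is to be left alone.

How it is judged (in metres and radians):
On the way:
1. the die is lifted right out of the slot of the blue holder (z of die_grip in the frame of blue_holder above 0.095 m), for 0.2 s.
At the end, for the whole second after the job is handed in: The die rests upright on the slot floor of the blue holder (within 6 mm in height, 12 mm across, 15 mm along the slot and 10 degrees), its red end at the yellow stop plate (z of die_grip in the frame of blue_holder between 0.06 and 0.073 m and x of die_grip in the frame of blue_holder between -0.012 and 0.012 m and y of die_grip in the frame of blue_holder between -0.015 and 0.015 m and y of die_red_end in the frame of blue_holder above 0.04 m and angle between the y axis of die_grip and the y axis of blue_holder, either way round below 0.175 rad and angle between die_grip's own z axis and vertical below 0.12 rad); the robot touches nothing.
It fails at once if the die in the green holder is moved by more than 20 mm (distance of other_die_grip from where it was at the start of the episode above 0.02 m).
It also fails if it takes over 38 s, if anything falls off the work surface, if the arm or the gripper's body presses on something with over 40 N, if the wrist force passes 120 N, or if a joint passes its speed limit or range.

## Working session

There is one attempt and no reset: what is moved stays moved. The work goes in short steps, Python scripts to look and compute and a tool call to move; the robot and the scene stay as the last step left them, time stands still between calls to the robot, and variables do not carry over. Pictures are saved under pics/ and viewed, at most 10 in all, crops included, and the job is handed in when it is done.

Besides the shell and the picture viewer there is one more tool, called after ">>>" as a command line: name --argument value ..., lists and objects as JSON in quotes. carry_out: Moves the arm, as the interface text tells. Shifts and turns lie within -1 to 1; 1 stands for 0.04 m of shift or 0.1 rad of turn. Its arguments: {"type":"object","properties":{"targets":{"type":"string"},"newtons":{"type":"number"}},"required":["targets"]}

```bash
mkdir -p pics; python3 - <<'E'
from workcell import monitor, camera, get_calibration, bot
import cv2
for n in("top","side"):
    cv2.imwrite(f"pics/{n}0.png",camera(n)[:,:,::-1]); print(n,get_calibration(n))
o=monitor.get_obs();print(o)
E
```

```text
top {'fx': 561.44799732496, 'fy': 561.44799732496, 'cx': 323.4160143315228, 'cy': 247.91755509152162, 'D': array([-0.15173082,  0.        ,  0.        ,  0.        ,  0.        ]), 'view': array([[-3.43055453e-03, -9.99876732e-01,  1.53216520e-02,
        -3.51960338e-02],
       [-9.87571024e-01,  9.79927973e-04, -1.57170328e-01,
         5.69302525e-01],
       [ 1.57135940e-01, -1.56704009e-02, -9.87452649e-01,
         9.64584984e-01],
       [ 0.00000000e+00,  0.00000000e+00,  0.00000000e+00,
         1.00000000e+00]])}
side {'fx': 563.3071190771996, 'fy': 563.3071190771996, 'cx': 326.7468628919081, 'cy': 244.11068379710312, 'D': array([-0.10655782,  0.        ,  0.        ,  0.        ,  0.        ]), 'view': array([[ 0.99625806, -0.08534104,  0.0136669 , -0.5541908 ],
       [-0.03244216, -0.51582149, -0.8560816 ,  0.09372885],
       [ 0.08010857,  0.85243481, -0.51665996,  0.92568118],
       [ 0.        ,  0.        ,  0.        ,  1.        ]])}
{'time': 0.1, 'q': array([ 7.30509277e+01,  5.01048306e+00,  1.00394070e+01,  9.51026518e+01,
       -7.46815399e-04,  9.00022024e+01]), 'qd': array([-0.15449749, -0.03148276,  0.04182166, -0.04605748,  0.02189753,
       -0.082808  ]), 'joint_efforts': array([ 7.49187820e-04, -5.21559334e+01,  4.65654337e+01,  1.61009200e-02,
        1.27683140e-05, -8.12608562e-06]), 'ee_pos': array([0.16033821, 0.52610977, 0.40403323]), 'tcp_rot': array([-1.79926272e+02,  7.49648843e-04,  1.63048726e+02]), 'wrist_force': array([ 0.03388169,  0.00578862, -0.00499504]), 'torque': array([-0.01740657, -0.0378329 , -0.02269463]), 'grasp_force': 0.0, 'opening': 0.08504970355368653}
```

View pics/top0.png

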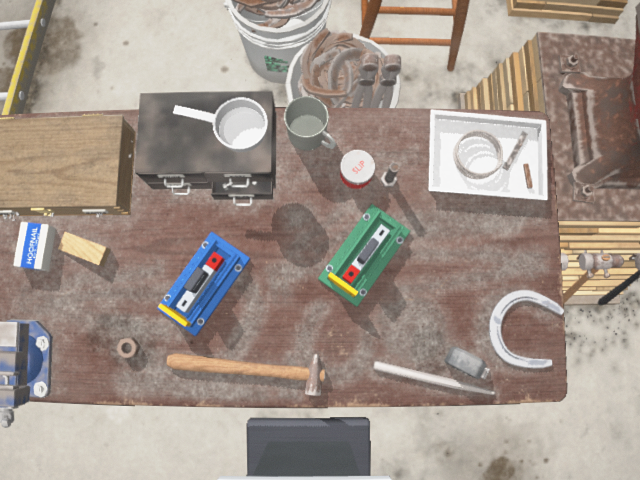

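View pics/side0.png

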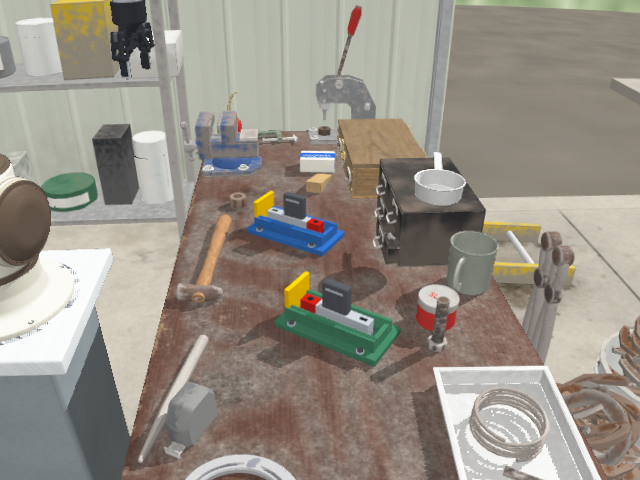

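The top view shows the blue holder at about (205,283), with its stop at the lower left (172,315) and the red end away from it at (215,260). I'll enlarge both views.

```bash
python3 - <<'E'
import cv2,numpy as np
a=cv2.imread("pics/top0.png")[225:345,150:260];b=cv2.imread("pics/side0.png")[185:260,240:350]
a=cv2.resize(a,None,fx=5,fy=5,interpolation=2)[:600];b=cv2.resize(b,None,fx=5,fy=5,interpolation=2)
cv2.imwrite("pics/tc.png",a);cv2.imwrite("pics/sc.png",b)
E
```

```text
(no output)
```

View pics/tc.png

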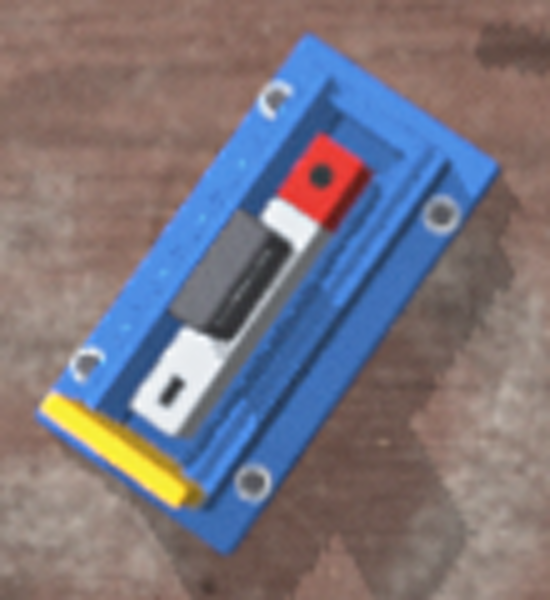

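View pics/sc.png

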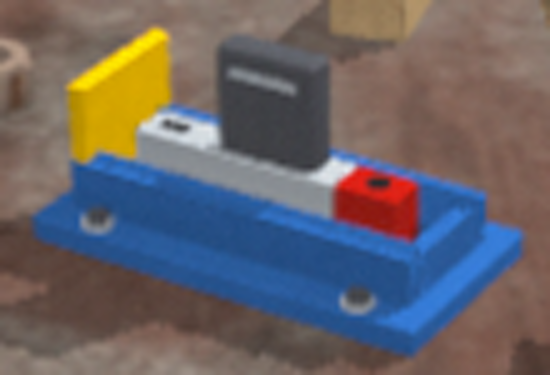

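```bash
cat > h.py <<'E'
import cv2,numpy as np
from workcell import get_calibration
def w(name,px,z):
    c=get_calibration(name);K=np.array([[c['fx'],0,c['cx']],[0,c['fy'],c['cy']],[0,0,1]])
    u=cv2.undistortPoints(np.array(px,float).reshape(-1,1,2),K,c['D'])[:,0]
    R=c['view'][:3,:3];t=c['view'][:3,3];o=-R.T@t
    d=np.c_[u,np.ones(len(u))]@R
    return o+d*((z-o[2])/d[:,2])[:,None]
def seg(l,p,n): 
    d=p[1]-p[0];print(l,'mid',p.mean(0).round(4),'len',np.linalg.norm(d).round(4),'ang',np.degrees(np.arctan2(d[1],d[0])).round(1))
E
python3 - <<'E'
from h import *
T=lambda p:np.array(p)/5+[150,225]-.4
S=lambda p:np.array(p)/5+[240,185]-.4
b=w('top',T([[322,133],[369,165],[132,405],[181,437]]),.042)
print('bar',b.round(4));seg('bar',np.array([b[:2].mean(0),b[2:].mean(0)]),0)
l=w('top',T([[240,210],[284,237],[172,312],[216,335]]),.088)
seg('lug',np.array([l[:2].mean(0),l[2:].mean(0)]),0)
h=w('top',T([[308,35],[500,165],[38,412],[230,552]]),.008)
seg('base',np.array([h[:2].mean(0),h[2:].mean(0)]),0)
seg('basew',h[:2],0)
seg('stop',w('top',T([[48,398],[198,494]]),.066),0)
b=w('side',S([[372,168],[418,181],[335,193]]),.042);print('side red',b.round(4))
l=w('side',S([[222,38],[240,34],[328,55],[308,62]]),.088);print('sidelug',l.round(4),l.mean(0))
E
```

```text
bar [[0.5639 0.1614 0.042 ]
 [0.5522 0.144  0.042 ]
 [0.4654 0.2278 0.042 ]
 [0.4541 0.2097 0.042 ]]
bar mid [0.5089 0.1857 0.042 ] len 0.1184 ang 146.1
lug mid [0.5082 0.1843 0.088 ] len 0.0413 ang 146.7
base mid [0.5104 0.1861 0.008 ] len 0.173 ang 145.6
basew mid [0.5817 0.1372 0.008 ] len 0.0885 ang -123.9
stop mid [0.4499 0.2248 0.066 ] len 0.0636 ang -121.4
side red [[0.5458 0.1756 0.042 ]
 [0.5629 0.164  0.042 ]
 [0.5303 0.1564 0.042 ]]
sidelug [[0.4891 0.1999 0.088 ]
 [0.4961 0.203  0.088 ]
 [0.5293 0.1826 0.088 ]
 [0.5213 0.177  0.088 ]] [0.50893988 0.19061449 0.088     ]
```

>>> carry_out --targets "-0.7 -0.35 0 0 0 0 1;-0.7 -0.35 0 0 0 0 1;-0.7 -0.35 0 0 0 0 1;-0.7 -0.35 0 0 0 0 1;-0.7 -0.35 0 0 0 0 1;-0.7 -0.35 0 0 0 0 1;-0.7 -0.35 0 0 0 0 1;-0.7 -0.35 0 0 0 0 1" --newtons 60

```text
time: 0.77
ee_pos: [0.3428, 0.3524, 0.4045]
tcp_rot: [-180.0, -0.0, 163.1]
wrist_force: [0.8, -0.2, 0.0]
opening: 0.0855
grasp_force: 0.0
```

>>> carry_out --targets "-0.65 -0.345 0.32 0 0 0 1;-0.65 -0.345 0.32 0 0 0 1;-0.65 -0.345 0.32 0 0 0 1;-0.65 -0.345 0.32 0 0 0 1;-0.65 -0.345 0.32 0 0 0 1;-0.65 -0.345 0.32 0 0 0 1;-0.65 -0.345 0.32 0 0 0 1;-0.65 -0.345 0.32 0 0 0 1"

```text
time: 1.43
ee_pos: [0.5095, 0.1861, 0.3013]
tcp_rot: [-180.0, -0.0, 163.0]
wrist_force: [0.5, 0.3, -0.6]
opening: 0.0853
grasp_force: 0.0
```

>>> carry_out --targets "0 0 0 0 0 0.6 1;0 0 0 0 0 0.6 1;0 0 0 0 0 0.6 1;0 0 0 0 0 0.6 1;0 0 0 0 0 0.6 1;0 0 0 0 0 0 1;0 0 0 0 0 0 1;0 0 0 0 0 0 1"

```text
time: 2.1
ee_pos: [0.5087, 0.1875, 0.3021]
tcp_rot: [-180.0, -0.0, 146.0]
wrist_force: [0.3, -0.5, 0.3]
opening: 0.0854
grasp_force: 0.0
```

```bash
python3 - <<'E'
from workcell import monitor, camera
import cv2,numpy as np
o=monitor.get_obs();print(o['q'].round(1),o['ee_pos'],o['tcp_rot'])
t=camera("top")[:,:,::-1];s=camera("side")[:,:,::-1]
a=cv2.resize(t[205:345,140:280],(560,560));b=cv2.resize(s[110:270,200:360],None,fx=3.5,fy=3.5)
cv2.imwrite("pics/s2.png",b);cv2.imwrite("pics/t2.png",a)
E
```

```text
[20.2  3.1 -3.3 83.7  0.  54.3] [0.50868458 0.18745761 0.30209446] [-1.79983828e+02 -1.27697807e-02  1.45976243e+02]
```

View pics/s2.png

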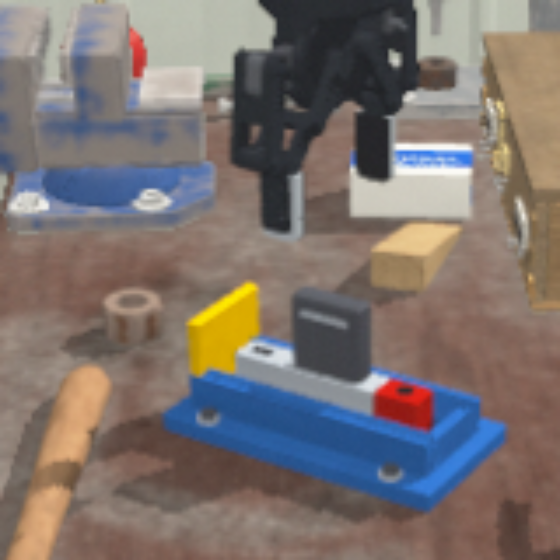

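The fingers stand over the lug: the tips are at crop x 280 and 377, and the lug is at 332. I'll descend 77 mm and grip.

>>> carry_out --targets "0 0 0.4 0 0 0 1;0 0 0.4 0 0 0 1;0 0 0.4 0 0 0 1;0 0 0.4 0 0 0 1;0 0 0.3 0 0 0 1;0 0 0 0 0 0 1;0 0 0 0 0 0 -1;0 0 0 0 0 0 -1" --newtons 60

```text
time: 2.87
ee_pos: [0.509, 0.1875, 0.2272]
tcp_rot: [180.0, 0.0, 145.9]
wrist_force: [-0.9, -0.9, -0.0]
opening: 0.0638
grasp_force: 0.0
```

>>> carry_out --targets "0 0 0 0 0 0 -1;0 0 0 0 0 0 -1;0 0 0 0 0 0 -1;0 0 0 0 0 0 -1;0 0 0 0 0 0 -1;0 0 0 0 0 0 -1;0 0 0 0 0 0 -1;0 0 0 0 0 0 -1"

```text
time: 3.53
ee_pos: [0.5089, 0.1875, 0.2269]
tcp_rot: [179.9, 0.0, 145.9]
wrist_force: [-1.0, 0.6, 5.1]
opening: 0.0152
grasp_force: 60.1
```

>>> carry_out --targets "0 0 -0.2 0 0 0 -1;0 0 -0.3 0 0 0 -1;0 0 -0.4 0 0 0 -1;0 0 -0.5 0 0 0 -1;0 0 -0.5 0 0 0 -1;0 0 -0.4 0 0 0 -1;0 0 -0.2 0 0 0 -1;0 0 0 0 0 0 -1"

```text
time: 4.2
ee_pos: [0.509, 0.1875, 0.3284]
tcp_rot: [179.9, 0.1, 145.9]
wrist_force: [-1.0, -0.3, -6.0]
opening: 0.015
grasp_force: 59.0
```

>>> carry_out --targets "0 0 0 0 0 -0.4 -1;0 0 0 0 0 -0.7 -1;0 0 0 0 0 -0.9 -1;0 0 0 0 0 -1 -1;0 0 0 0 0 -1 -1;0 0 0 0 0 -1 -1;0 0 0 0 0 -1 -1;0 0 0 0 0 -1 -1"

```text
time: 4.87
ee_pos: [0.5085, 0.1873, 0.3248]
tcp_rot: [-180.0, -0.1, -173.7]
wrist_force: [-0.8, -0.1, -4.0]
opening: 0.0153
grasp_force: 58.9
```

>>> carry_out --targets "0 0 0 0 0 -1 -1;0 0 0 0 0 -1 -1;0 0 0 0 0 -1 -1;0 0 0 0 0 -1 -1;0 0 0 0 0 -1 -1;0 0 0 0 0 -1 -1;0 0 0 0 0 -1 -1;0 0 0 0 0 -1 -1"

```text
time: 5.53
ee_pos: [0.5085, 0.1874, 0.3248]
tcp_rot: [179.9, -0.1, -127.9]
wrist_force: [0.1, -0.6, -5.9]
opening: 0.0148
grasp_force: 58.9
```

>>> carry_out --targets "0 0 0 0 0 -1 -1;0 0 0 0 0 -1 -1;0 0 0 0 0 -1 -1;0 0 0 0 0 -1 -1;0 0 0 0 0 -1 -1;0 0 0 0 0 -1 -1;0 0 0 0 0 -1 -1;0 0 0 0 0 -1 -1"

```text
time: 6.2
ee_pos: [0.5085, 0.1874, 0.3248]
tcp_rot: [179.9, -0.0, -82.1]
wrist_force: [0.7, 1.1, -6.0]
opening: 0.0152
grasp_force: 58.9
```

>>> carry_out --targets "0 0 0 0 0 -1 -1;0 0 0 0 0 -1 -1;0 0 0 0 0 -1 -1;0 0 0 0 0 -1 -1;0 0 0 0 0 -1 -1;0 0 0 0 0 -1 -1;0 0 0 0 0 -0.4 -1;0 0 0 0 0 0 -1"

```text
time: 6.87
ee_pos: [0.5085, 0.1874, 0.3249]
tcp_rot: [179.9, 0.1, -45.6]
wrist_force: [-0.6, -0.3, -5.5]
opening: 0.0152
grasp_force: 58.9
```

```bash
python3 - <<'E'
from workcell import monitor, camera
import cv2,numpy as np
o=monitor.get_obs();print(o['q'].round(1),o['ee_pos'],o['tcp_rot'],o['opening'],o['wrist_force'])
t=camera("top")[:,:,::-1];s=camera("side")[:,:,::-1]
a=cv2.resize(t[215:345,140:270],(590,590));b=cv2.resize(s[100:260,230:350],None,fx=3.7,fy=3.7)[:590]
cv2.imwrite("pics/s3.png",b);cv2.imwrite("pics/t3.png",a)
E
```

```text
[  20.2    3.1   -0.8   86.3    0.  -114.2] [0.50852993 0.18737773 0.32489837] [ 1.79883616e+02  5.31300169e-02 -4.55792782e+01] 0.015235926797687599 [-0.60883266 -0.32353388 -5.48416847]
```

View pics/s3.png

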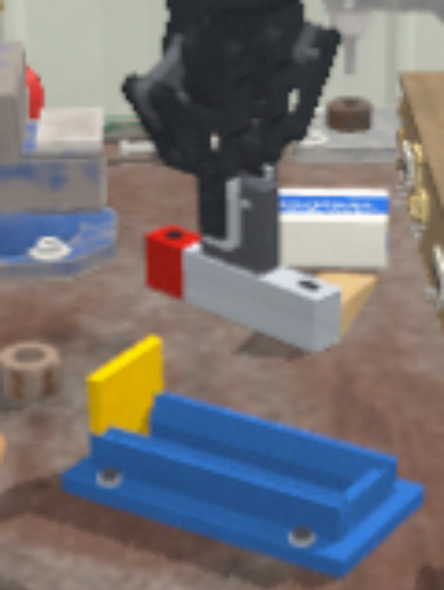

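The side view shows the die clear of the slot and turned, red end (170,260) toward the yellow stop (125,385). The pad seems to sit off the middle of the lug, so I'll check the top view.

View pics/t3.png

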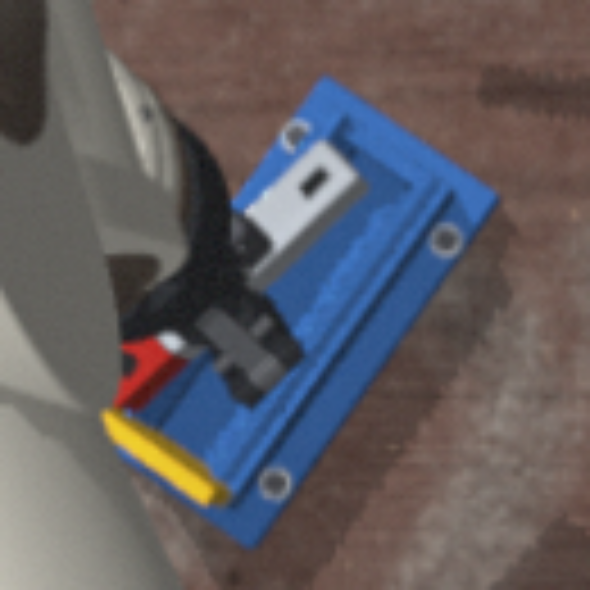

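```bash
python3 - <<'E'
import cv2
b=cv2.imread("pics/s3.png")[200:370,130:360]
cv2.imwrite("pics/s4.png",cv2.resize(b,None,fx=3.4,fy=3.4,interpolation=2))
E
```

```text
(no output)
```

View pics/s4.png

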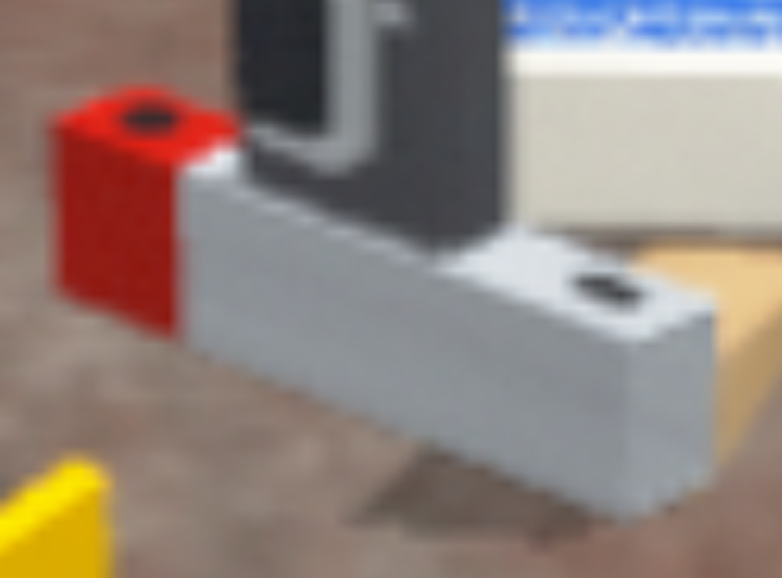

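```bash
python3 - <<'E'
from h import *
S=lambda p:(np.array(p,float)/3.4+[130,200])/3.7+[230,100]-.5
T=lambda p:np.array(p,float)/4.538+[140,215]-.5
tcp=np.array([.5085,.1874])
for z in(.136,.140,.144):
    p=w('side',S([[52,122],[630,342],[714,300],[150,118],[608,290]]),z)[:,:2]
    d=p[0]-p[1];L=np.linalg.norm(d);d/=L;n=np.array([d[1],-d[0]])
    c=(p[0]+p[2])/2;h=(p[3]+p[4])/2
    print(z,'len',L.round(4),'w',np.linalg.norm(p[1]-p[2]).round(4),'ang',np.degrees(np.arctan2(d[1],d[0])).round(1),'c-tcp along/across',((c-tcp)@d).round(4),((c-tcp)@n).round(4),'holes',((h-tcp)@d).round(4),((h-tcp)@n).round(4))
q=w('top',T([[322,140],[365,178]]),.14)[:,:2];d=np.array([np.cos(np.radians(134.4)),np.sin(np.radians(134.4))])
print('top white end along',(q-tcp)@d)
E
```

```text
0.136 len 0.12 w 0.0192 ang 134.2 c-tcp along/across 0.0047 0.0062 holes 0.0066 0.0079
0.14 len 0.1189 w 0.0191 ang 134.2 c-tcp along/across -0.0017 -0.0003 holes 0.0002 0.0014
0.144 len 0.1178 w 0.0189 ang 134.2 c-tcp along/across -0.0081 -0.0069 holes -0.0062 -0.0052
top white end along [-0.06201814 -0.0637399 ]
```

The offset is only about -2 mm along the die and 0 across, so the fit allows it. I'll finish the turn (11.4° more) and lower in two stages.

>>> carry_out --targets "0 0 0 0 0 -0.5 -1;0 0 0 0 0 -0.5 -1;0 0 0 0 0 -0.5 -1;0 0 0 0 0 -0.5 -1;0 0 0.3 0 0 0 -1;0 0 0.4 0 0 0 -1;0 0 0.3 0 0 0 -1;0 0 0 0 0 0 -1"

```text
time: 7.63
ee_pos: [0.5079, 0.1872, 0.2824]
tcp_rot: [179.8, 0.2, -34.3]
wrist_force: [-0.7, -0.4, -5.7]
opening: 0.0156
grasp_force: 59.0
```

>>> carry_out --targets "0 0 0.2 0 0 0 -1;0 0 0.2 0 0 0 -1;0 0 0.2 0 0 0 -1;0 0 0.2 0 0 0 -1;0 0 0.1 0 0 0 -1;0 0 0 0 0 0 -1;0 0 0 0 0 0 -1;0 0 0 0 0 0 -1"

```text
time: 8.3
ee_pos: [0.5089, 0.1875, 0.2507]
tcp_rot: [-180.0, -0.0, -34.2]
wrist_force: [0.3, 0.4, -6.6]
opening: 0.0153
grasp_force: 59.0
```

```bash
python3 - <<'E'
from workcell import monitor, camera
import cv2
o=monitor.get_obs();print(o['ee_pos'],o['tcp_rot'],o['opening'],o['wrist_force'])
cv2.imwrite("pics/s5.png",cv2.resize(camera("side")[170:260,230:350,::-1],None,fx=6,fy=6,interpolation=2))
E
```

```text
[0.50885269 0.18747352 0.25072014] [-1.79971156e+02 -2.06969426e-02 -3.42304831e+01] 0.015338493949818297 [ 0.30932233  0.4192219  -6.62750986]
```

View pics/s5.png

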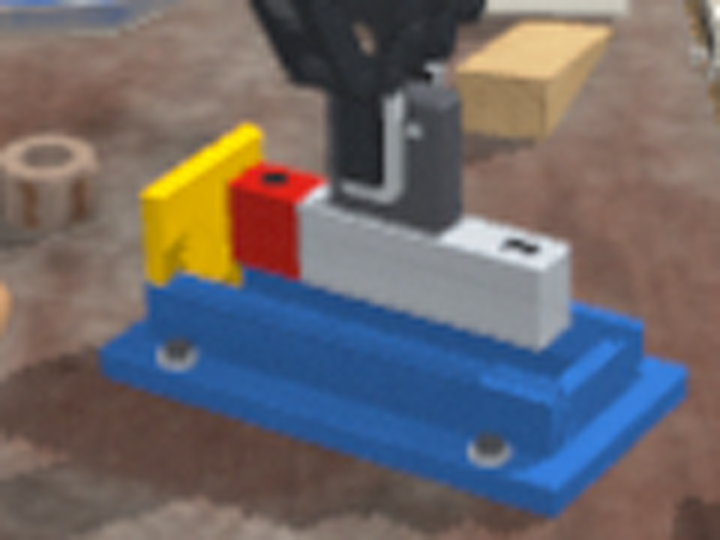

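The die is level above the slot, red end (265,220) just short of the stop, with no contact force. I'll lower it the rest of the way.

>>> carry_out --targets "0 0 0.1 0 0 0 -1;0 0 0.1 0 0 0 -1;0 0 0.1 0 0 0 -1;0 0 0.1 0 0 0 -1;0 0 0.1 0 0 0 -1;0 0 0.06 0 0 0 -1;0 0 0 0 0 0 -1;0 0 0 0 0 0 -1"

```text
time: 9.02
ee_pos: [0.5087, 0.1874, 0.2278]
tcp_rot: [180.0, 0.0, -34.2]
wrist_force: [-0.5, 0.9, -5.4]
opening: 0.0154
grasp_force: 59.2
```

No contact so far, so the die is about 1 mm above the floor. I'll go down another 1 mm and release.

>>> carry_out --targets "0 0 0.02 0 0 0 -1;0 0 0 0 0 0 -1;0 0 0 0 0 0 -0.5;0 0 0 0 0 0 0;0 0 0 0 0 0 0.5;0 0 0 0 0 0 1;0 0 0 0 0 0 1;0 0 0 0 0 0 1"

```text
time: 9.68
ee_pos: [0.5088, 0.1875, 0.2273]
tcp_rot: [-180.0, -0.0, -34.2]
wrist_force: [-0.1, 0.3, -1.1]
opening: 0.0798
grasp_force: 0.0
```

>>> carry_out --targets "0 0 0 0 0 0 1;0 0 0 0 0 0 1;0 0 -0.2 0 0 0 1;0 0 -0.5 0 0 0 1;0 0 -0.8 0 0 0 1;0 0 -0.8 0 0 0 1;0 0 -0.5 0 0 0 1;0 0 0 0 0 0 1"

```text
time: 10.35
ee_pos: [0.5092, 0.1876, 0.3448]
tcp_rot: [-179.7, -0.2, -34.2]
wrist_force: [-0.6, 0.4, -0.5]
opening: 0.0852
grasp_force: 0.0
```

```bash
python3 - <<'E'
from workcell import monitor, camera
import cv2
o=monitor.get_obs();print(o['ee_pos'],o['opening'],o['wrist_force'])
cv2.imwrite("pics/s6.png",cv2.resize(camera("side")[170:260,230:350,::-1],None,fx=6,fy=6,interpolation=2))
E
```

```text
[0.50917899 0.18761037 0.34478992] 0.08520246108935357 [-0.56321895  0.35242732 -0.48510541]
```

View pics/s6.png

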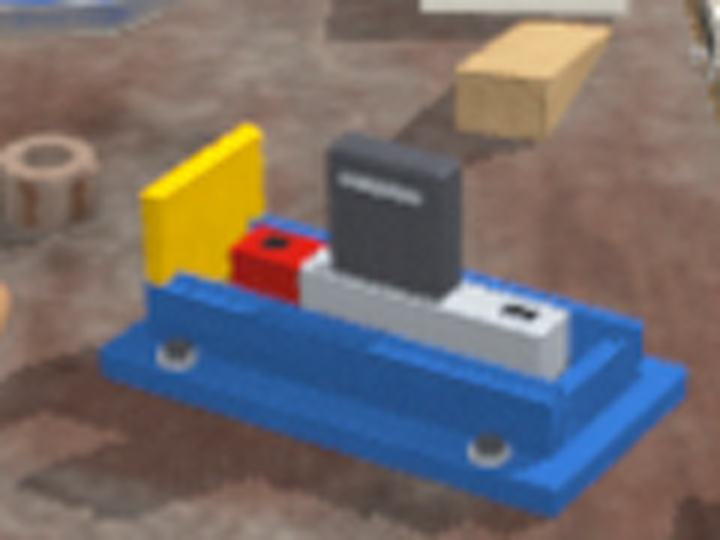

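The die sits level in the slot with its red end (270,265) at the yellow stop. The gripper is open and clear, so I'll hand the job in.

```bash
python3 -c "
from workcell import bot
print(bot.job_done())"
```

```text
the job is handed in; nothing more can be done
None
```

The die is reversed and seated in the blue holder with its red end at the yellow stop; the gripper is open and clear, the green holder's die was never approached, and the job is handed in (the hand-in returned no verdict).

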